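# Couple the spotlight onto its ball stand and latch it

## Task

Set the microscope spotlight onto the ball of its stand: lower its socket over the ball until the stand's sinking column has reached its stop and the socket has clicked fully home on the collar, and seat it with a steady downward push of about 20 N held for half a second (35 N at most). Only then press the red latch lever all the way down. Let go, leaving the spotlight upright and latched on the ball, and leave the vials, bottle, jar, dish and tray where they are.

Things in the scene. Friction and masses are not known exactly. Their poses are not given: they have to be found in the camera images.
- head: Spotlight head, 0.25 to 0.45 kg, upright on the bench at the start, socket mouth down. Origin: centre of its round underside, z up. White housing 60 mm (x) by 44 mm (y) at z=37 to 60 mm: grip it across y by its flat sides. On top two cheeks with the lever between them. Black lamp barrel, 30 mm thick, sticks out along -x to x=-65 mm at z=45 mm.
- mouth (a point): Centre of the head's underside (same point as its origin), mouth of the aluminium socket ring, 51 mm across, 37 mm high. Its bore is flared from 40 mm at the rim to 33 mm at 8 mm up. Two sprung brass jaws inside need 3 to 12 N of downward push besides the weight to click over the ball. Fully home, this point is 22 mm below the ball centre and the ring rests on the collar.
- lever (a joint): Red latch lever on the head: 0 = raised (start), 0.5 rad = fully down on its stop. Hinge along the head's y at x=-24, z=54 mm; it reaches towards +x. It stays where left and needs 3 to 4 N at the pad. It drives a bolt in under the ball: it cannot close unless the socket is home, and if closed first the bolt keeps the ball out.
- lever_pad (a point): Middle of the top of the lever's red pad (22 x 20 mm). In the head's frame: raised x=9, z=82 mm; fully down x=18, z=63 mm, 3 mm above the cheeks. It can be pushed straight down with closed fingers at about x=14, y=0 mm of the head.
- ball (a point): Centre of the stand's steel ball, 30 mm across, on a 12 mm neck. It sits on a column that sinks: the ball moves down with it.
- column: Steel column of the stand with a flat collar 56 mm across, origin at the centre of the collar's top, 22 mm below the ball centre. It stays where left, gives way to 6 N (the head's weight is part of that) and sinks by an unknown 10 to 45 mm to a hard stop; only there do the jaws click over the ball, so feel for it. The stand's grey foot is 90 mm across and fixed.
- vial_a: sample vial, clear, red cap, 27 mm across, 59 mm tall; a bystander, origin at the centre of its underside
- vial_b: sample vial like vial_a; a bystander, origin at the centre of its underside
- dropper: clear bottle with white cap, 50 mm across, 120 mm tall; a bystander, origin at the centre of its underside
- jar: amber jar with green lid, 60 mm across, 80 mm tall; a bystander, origin at the centre of its underside
- petri: closed clear dish, 94 mm across, 18 mm tall; a bystander, origin at the centre of its underside
- slide_tray: open blue tray, 100 x 140 x 30 mm; a bystander, origin at the centre of its underside
Things that resemble listed ones, but are neither listed nor needed, are in the scene too. Of the things that look like the head, the smaller one is meant.

How it is judged (in metres and radians):
On the way, in this order (a step that is already met when the one before it is completed fails the run):
1. the socket is fully home on the ball and seated with a push (at least 12 N on the stand, weight included), with the lever still up (horizontal distance between mouth and ball below 0.004 m and z of ball in the frame of head above 0.02 m and angle between head's own z axis and vertical below 0.08 rad and contact force between head and column above 12 N and value of joint lever below 0.15 rad), for 0.4 s.
2. the lever is pressed fully down (horizontal distance between mouth and ball below 0.004 m and z of ball in the frame of head above 0.02 m and angle between head's own z axis and vertical below 0.08 rad and value of joint lever above 0.45 rad), for 0.2 s.
At the end, for the whole second after the job is handed in: The head stands on the ball, its mouth centre within 4 mm sideways of the ball centre and at least 20 mm below it (22 mm is fully home), tilted less than 0.08 rad, the lever at 0.45 rad or more, the head at rest and released. No force is asked at the end (all of step 2 and linear speed of head below 0.02 m/s and contact force between head and the fingers below 0.05 N); the robot touches nothing.
It fails at once if the head presses on the stand with more than 35 N (contact force between head and column above 35 N).
It fails at once if a bystander is moved by more than 30 mm or tipped (distance of any of vial_a, vial_b, dropper, jar, petri, slide_tray from where it was at the start of the episode above 0.03 m or angle between any of vial_a, vial_b, dropper, jar, petri, slide_tray's own z axis and vertical above 0.5 rad).
It also fails if it takes over 64 s, if anything falls off the work surface, if the arm or the gripper's body presses on something with over 40 N, if the wrist force passes 120 N, or if a joint passes its speed limit or range.

## Robot

A 7-joint arm with a two-finger parallel gripper is mounted at the origin on the work surface. World frame = base frame: x ahead of the robot, y to its left, z up, the work surface at z = 0. Lengths are in mm, angles in rad, forces in N, time in s.
With the tool pointing down it reaches from about 400 to 875 mm from the base axis. Payload 4.4 kg.
Tool frame: the origin (TCP) lies midway between the tips of the shut fingers; the grasp point (between the pads) lies ctrl.grip_depth behind it (ctrl.grip_depth is the distance from the TCP to the grasp point, in mm); z points along the fingers, y is the line along which they close (so a half turn about z gives the same grasp; the last joint's range is limited). The gripper opens to 85 mm and grips with 20 to 120 N. Pads are 22 mm wide; open, the fingers measure 114 mm over their backs; the gripper's body (76 mm by 85 mm) begins 54 mm behind the grasp point. The pads swing forward as they close: fully open they stand 13 mm farther back than shut.
Start: joints at [-1.318, 0.628, 0.038, 1.517, -0.027, 0.996, -0.02], TCP at [203.704, 617.27, 231.313] pointing down, gripper open.
Joint ranges: [-3.06, 3.06], [-0.37, 2.12], [-1.25, 1.32], [0.18, 2.47], [-1.1, 4.24], [0.23, 1.98], [-2.94, 2.94]. Speed limits (rad/s): [2.57, 2.57, 3.14, 3.14, 3.14, 3.14, 3.14].

## Interface

Orientations are given as [roll, pitch, yaw] about the fixed x, y, z axes, in that order (R = Rz(yaw) Ry(pitch) Rx(roll)).
In Python, from cell import ctrl gives the robot as it stands.
- The arm moves only by the tool carry_out, never from a script. Its argument "deltas" is one flat list of numbers, 7 for each row, row after row: the turn, a rotation vector about the tool's x, y, z in degrees, then the shift along the tool's x, y, z in m, then the closure, from -1 (fully open) to 1 (shut). In form: [wx, wy, wz, dx, dy, dz, claw, wx, wy, wz, dx, dy, dz, claw, ...]. A call has 1 to 12 rows; each row shifts and turns the commanded pose from where the row before left it, along the tool's axes as they then stand; what a row does not reach is not made up. A row lasts 1/8 s, in which the tool goes at most 62.5 mm and 10.7 degrees, less where a joint would pass 70% of its speed; a pose out of reach is approached as far as the arm can. A call with a gripper value outside its range is refused whole. The fingers move at their own pace and stop on an object; the grip force is fixed at half the most. Time passes only in rows, so rows that do not move let the fingers close. It gives the time, the measured TCP pose, the force, the opening and the grip force at its end, in the units of the state.
- ctrl.read_state(): the state, without advancing time (a new reading comes with each control period).
- ctrl.get_image(name): name is "side" or "top" or "wrist"; returns the picture (384x512x3 uint8, red, green, blue); there is no depth.
- ctrl.calibration(name): a dict with "mtx" (3x3 intrinsics, pixels), "distortion" ([k1, k2, p1, p2, k3] as OpenCV has them; the pictures are not rectified), "R" (3x3) and "t" (3): a world point X has camera coordinates R X + t. Camera axes: x right, y down, z forward; pixel columns grow to the right and rows downward; lengths in mm; the calibration is good to about 2 mm. A picture is of the moment at which its call begins: read the wrist's pose just before it. calibration takes no time and is no camera call; for the wrist camera it gives the pose at the moment of the call.
- ctrl.finish_job(): hands the job in; it is judged then, once.
The state is a dict: "clock": time; "qpos": joint angles; "qd": joint speeds; "tau": joint torques, N m; "eef_pos": TCP position; "tool_rot": TCP orientation; "force": force on the tool from outside, world axes, zero at the start; "torque": the same for the moment, N m; "width": finger opening in mm; "gripper_force": force on a finger pad.
Only numpy, scipy, OpenCV 4.12 (cv2) and the standard library are available. Lean on these libraries where they do the work, as an engineer would, in place of code of your own. Each camera call takes 0.05 s, during which the arm holds its last target. There are 200 camera calls.

## Working session

There is one attempt and no reset: what is moved stays moved. The work goes in short steps, Python scripts to look and compute and a tool call to move; the robot and the scene stay as the last step left them, time stands still between calls to the robot, and variables do not carry over. Pictures are saved under pics/ and viewed, at most 10 in all, crops included, and the job is handed in when it is done.

Besides the shell and the picture viewer there is one more tool, called after "Emit:" as name(argument=value, ...) on one line, values as JSON. carry_out: Moves the arm, as the interface text tells. Its arguments: {"type":"object","properties":{"deltas":{"type":"array"}},"required":["deltas"]}

```bash
mkdir -p pics; cat > h.py <<'E'
import sys,os
sys.path.insert(0,'.')
import numpy as np,cv2
from cell import ctrl
def ray(cal,px):
    p=cv2.undistortPoints(np.array([[px]],float),np.array(cal['mtx'],float),np.array(cal['distortion'],float))[0,0]
    R=np.array(cal['R']);t=np.array(cal['t']).ravel()
    d=R.T@np.array([p[0],p[1],1]);return -R.T@t,d/np.linalg.norm(d)
def plane(cal,px,z):
    o,d=ray(cal,px);return o+d*(z-o[2])/d[2]
def tri(rs):
    A=np.zeros((3,3));b=np.zeros(3)
    for o,d in rs:
        P=np.eye(3)-np.outer(d,d);A+=P;b+=P@o
    X=np.linalg.solve(A,b);return X,[np.linalg.norm((np.eye(3)-np.outer(d,d))@(X-o)) for o,d in rs]
def proj(cal,X):
    return cv2.projectPoints(np.array([X],float),cv2.Rodrigues(np.array(cal['R'],float))[0],np.array(cal['t'],float).ravel(),np.array(cal['mtx'],float),np.array(cal['distortion'],float))[0].ravel()
def grab(n,f):
    im=ctrl.get_image(n);cv2.imwrite('pics/'+f,im[:,:,::-1]);return im
E
python3 - <<'E'
from h import *
a=grab('side','side0.png');b=grab('top','top0.png')
cv2.imwrite('pics/both0.png',cv2.resize(np.vstack([a,b])[:,:,::-1],None,fx=.78,fy=.78))
s=ctrl.read_state();print(s['eef_pos'],s['tool_rot'],s['force'],s['width'],ctrl.grip_depth)
for n in('side','top','wrist'):
    c=ctrl.calibration(n);print(n,ray(c,(256,192)))
E
```

```text
[203.52950463 616.73315432 230.50377133] [-3.13991820e+00  6.70638039e-06  2.82277675e+00] [-0.04664102  0.21975896 -0.63485828] 85.17477996140566 18.700000000000003
side (array([ 384.71630294, -708.38090193,  981.94166796]), array([ 0.21086873,  0.60178343, -0.77031882]))
top (array([ 323.52744585,  -17.92838067, 1539.00216912]), array([ 0.1976286 ,  0.00681583, -0.98025327]))
wrist (array([142.64295813, 637.30281888, 372.57308903]), array([ 0.25400931, -0.09198001, -0.96281823]))
```

View pics/side0.png

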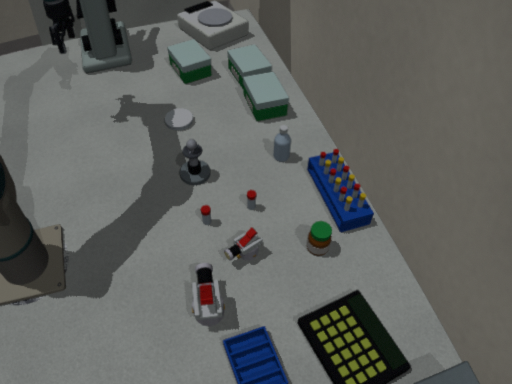

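View pics/top0.png

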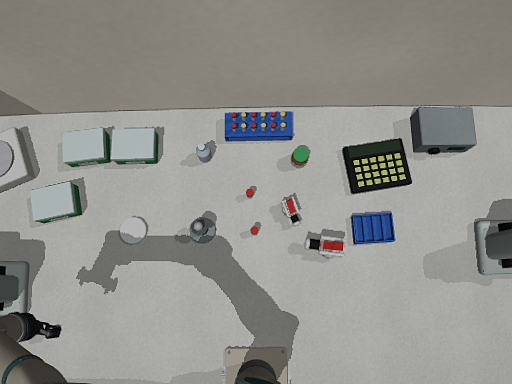

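The side view shows the smaller head at (243,243), the larger lookalike at (206,290), the stand at (195,165) and the vials at (206,212) and (251,198). In the top view the head is at (291,208), the lookalike at (326,244) and the stand at (203,229).

```bash
python3 - <<'E'
from h import *
a=cv2.imread('pics/side0.png');b=cv2.imread('pics/top0.png')
cs,ct=ctrl.calibration('side'),ctrl.calibration('top')
def red(im):
    h=cv2.cvtColor(im,cv2.COLOR_BGR2HSV);m=((h[...,0]<8)|(h[...,0]>172))&(h[...,1]>150)&(h[...,2]>90)
    n,l,s,c=cv2.connectedComponentsWithStats(m.astype(np.uint8));return [(c[i].round(1),s[i,4]) for i in range(1,n) if s[i,4]>15]
print(red(a));print(red(b))
for n,p,q in [('head',(249,237),(291,208)),('big',(206,293),(331,246)),('vialL',(206,210),(254.5,230.5)),('vialR',(251.5,195),(250,193)),('ball',(193,147),(203,224))]:
    print(n,tri([ray(cs,p),ray(ct,q)]))
print('stand foot',plane(cs,(195,172),5),plane(ct,(203,230),5))
cr=lambda im,x,y,w,h:cv2.resize(im[y:y+h,x:x+w],(400,400),interpolation=cv2.INTER_CUBIC)
cv2.imwrite('pics/crop1.png',np.hstack([cr(a,180,130,130,130)[:, :400],cr(b,180,160,130,130)]))
E
```

```text
[(array([333. , 170.5]), np.int32(16)), (array([357. , 185.5]), np.int32(16)), (array([251.1, 193.5]), np.int32(47)), (array([205. , 208.9]), np.int32(51)), (array([246.9, 236.9]), np.int32(133)), (array([205.6, 292.6]), np.int32(163))]
[(array([252.8, 114.3]), np.int32(16)), (array([272.5, 114. ]), np.int32(16)), (array([253.4, 125.1]), np.int32(17)), (array([272.7, 124.8]), np.int32(18)), (array([249.2, 192.1]), np.int32(42)), (array([290.3, 205.8]), np.int32(72)), (array([253.9, 230. ]), np.int32(44)), (array([333. , 245.4]), np.int32(151))]
head (array([ 568.99338671, -125.02872943,   66.58618374]), [np.float64(5.443293338393387), np.float64(5.443293338393393)])
big (array([ 433.58537144, -250.9848098 ,   84.57460875]), [np.float64(1.4719869642956143), np.float64(1.47198696429558)])
vialL (array([493.44007318,  -0.56960437,  50.39646005]), [np.float64(2.141107577004083), np.float64(2.141107577004113)])
vialR (array([622.71856023,  12.87665832,  50.27862101]), [np.float64(2.1595405447610636), np.float64(2.1595405447608975)])
ball (array([505.56466317, 164.47839284, 123.42321522]), [np.float64(0.9493731987983833), np.float64(0.9493731987981999)])
stand foot [503.73310457 180.50885942   5.        ] [500.74347158 179.61836089   5.        ]
```

View pics/crop1.png

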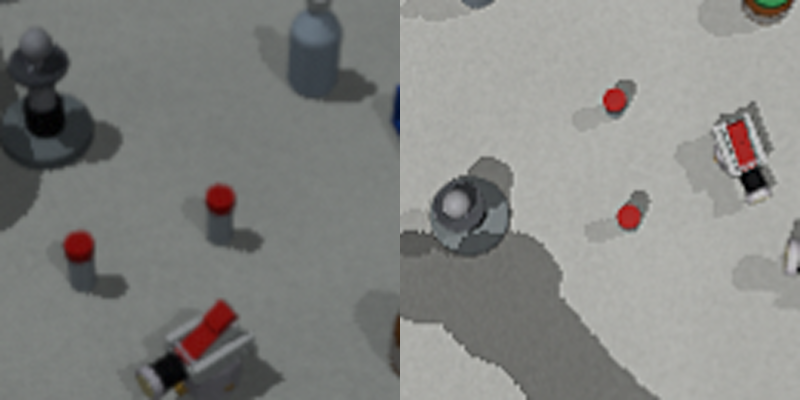

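The crop shows the ball at crop (36,42) in the side view and (55,203) in the top view. The head's barrel points towards the robot and its lever away from it, so head yaw is about 17°. Next I move the wrist camera above the head.

Emit:
carry_out(deltas=[0,0,0,-0.036,-0.037,0,-1,0,0,0,-0.036,-0.037,0,-1,0,0,0,-0.036,-0.037,0,-1,0,0,0,-0.036,-0.037,0,-1,0,0,0,-0.036,-0.037,0,-1,0,0,0,-0.036,-0.037,0,-1,0,0,0,-0.036,-0.037,0,-1,0,0,0,-0.036,-0.037,0,-1,0,0,0,-0.036,-0.037,0,-1,0,0,0,-0.036,-0.037,0,-1,0,0,0,-0.036,-0.037,0,-1,0,0,0,-0.036,-0.037,0,-1])

```text
clock: 1.6
eef_pos: [475.2, 58.7, 231.2]
tool_rot: [3.142, -0.0, 2.823]
force: [1.3, 1.1, -0.7]
width: 85.7
gripper_force: 0.0
```

Emit:
carry_out(deltas=[0,0,0,-0.036,-0.037,0,-1,0,0,0,-0.036,-0.037,0,-1,0,0,0,-0.036,-0.037,0,-1,0,0,0,-0.036,-0.037,0,-1,0,0,-9,0,0,0,-1,0,0,-9,0,0,0,-1,0,0,-9,0,0,0,-1,0,0,-8,0,0,0,-1,0,0,0,0,0,0,-1,0,0,0,0,0,0,-1])

```text
clock: 2.85
eef_pos: [564.9, -125.5, 231.1]
tool_rot: [3.141, -0.001, -2.852]
force: [0.5, -0.3, 0.0]
width: 85.8
gripper_force: 0.0
```

```bash
python3 - <<'E'
from h import *
s=ctrl.read_state();print(s['eef_pos'],s['tool_rot'],s['force'],s['qpos'],s['clock'])
c=ctrl.calibration('wrist');np.save('w1.npy',c,allow_pickle=True)
w=grab('wrist','w1.png');grab('top','top1.png');grab('side','side1.png')
a=cv2.imread('pics/side1.png');b=cv2.imread('pics/top1.png')
E
```

```text
[ 564.9124953  -125.5080068   231.06371958] [ 3.14135094e+00 -5.11619872e-04 -2.85198628e+00] [ 0.54201213 -0.34714285  0.0165319 ] [ 0.20395058  0.52501723 -0.05176114  1.72103911  0.03319752  0.89695216
  1.99881907] 2.85
```

View pics/w1.png

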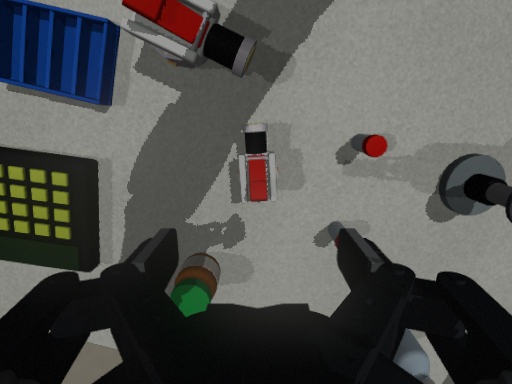

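The wrist view shows the small head upright in the image at (257,170), white cheeks spanning columns 240–276 and rows 152–202, red lever at (258,178), barrel at the top. The stand is at (475,185). I take a second view, shifted, for stereo.

Emit:
carry_out(deltas=[0,0,0,0,0.03,0.01,-1,0,0,0,0,0.03,0.01,-1,0,0,0,0,0,0,-1,0,0,0,0,0,0,-1])

```text
clock: 3.5
eef_pos: [548.2, -68.6, 211.5]
tool_rot: [-3.141, 0.0, -2.85]
force: [-0.3, -0.4, 0.1]
width: 85.1
gripper_force: 0.0
```

```bash
python3 - <<'E'
from h import *
s=ctrl.read_state();print(s['eef_pos'],s['tool_rot'])
c2=ctrl.calibration('wrist');np.save('w2.npy',c2,allow_pickle=True)
grab('wrist','w2.png')
c1=np.load('w1.npy',allow_pickle=True).item()
i1=cv2.imread('pics/w1.png');i2=cv2.imread('pics/w2.png')
p1=proj(c1,(565,-125,60));p2=proj(c2,(565,-125,60));print(p1,p2)
o=[(217,117),tuple(int(v) for v in (p2-p1+[217,117]))];print(o)
cr=lambda im,o:cv2.resize(im[o[1]:o[1]+100,o[0]:o[0]+80],(400,500),interpolation=cv2.INTER_CUBIC)
cv2.imwrite('pics/crop2.png',np.hstack([cr(i1,o[0]),cr(i2,o[1])]))
for im,oo in((i1,o[0]),(i2,o[1])):
    h=cv2.cvtColor(im,cv2.COLOR_BGR2HSV)
    m=(((h[...,0]<8)|(h[...,0]>172))&(h[...,1]>150)&(h[...,2]>70)).astype(np.uint8)
    w=((h[...,1]<40)&(h[...,2]>215)).astype(np.uint8)
    for k in(m,w):
        q=np.zeros_like(k);q[oo[1]:oo[1]+100,oo[0]:oo[0]+80]=k[oo[1]:oo[1]+100,oo[0]:oo[0]+80]
        for cn in cv2.findContours(q,0,2)[0]:
            if cv2.contourArea(cn)>25: r=cv2.minAreaRect(cn);print(r,cv2.boxPoints(r).round(1).tolist())
E
```

```text
[548.24025504 -68.63065648 211.53208574] [-3.14060209e+00  3.77494265e-04 -2.85011213e+00]
[258.21556112 173.42902128] [205.75134345 176.50526586]
[(217, 117), (164, 120)]
((257.56756591796875, 179.62217712402344), (41.00608444213867, 16.652217864990234), 87.61405944824219) [[248.39999389648438, 159.5], [265.0, 158.8000030517578], [266.70001220703125, 199.8000030517578], [250.10000610351562, 200.5]]
((203.0, 183.5), (43.0, 18.0), 90.0) [[194.0, 162.0], [212.0, 162.0], [212.0, 205.0], [194.0, 205.0]]
```

View pics/crop2.png

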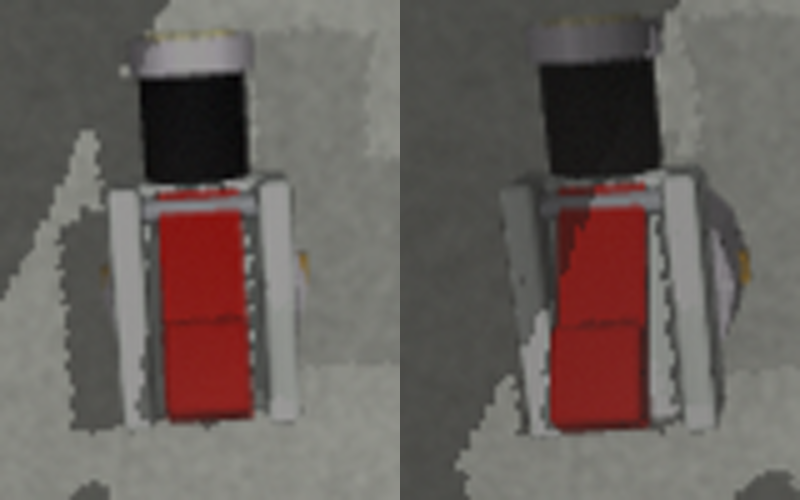

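Both crops show cheeks, lever and barrel clearly: in view 1, cheek corners at crop (108,190), (288,180), (126,428) and (298,418). The lever's far edge runs (168,417)–(252,415).

```bash
python3 - <<'E'
from h import *
c1=np.load('w1.npy',allow_pickle=True).item();c2=np.load('w2.npy',allow_pickle=True).item()
f1=lambda p:(217+p[0]/5-.4,117+p[1]/5-.4); f2=lambda p:(164+(p[0]-400)/5-.4,120+p[1]/5-.4)
P={}
for n,a,b in [('cTL',(108,190),(503,188)),('cTR',(288,180),(696,178)),('cBL',(126,428),(525,432)),('cBR',(298,418),(718,428)),
 ('padL',(168,417),(552,428)),('padR',(252,415),(646,428)),('crL',(163,322),(556,325)),('crR',(247,318),(646,325))]:
    X,e=tri([ray(c1,f1(a)),ray(c2,f2(b))]);P[n]=X;print(n,X.round(1),round(e[0],2),'z60:',plane(c1,f1(a),60).round(1),plane(c2,f2(b),60).round(1))
for k in(0,1):
  Q=[np.mean([plane(c1,f1(a),60),plane(c2,f2(b),60)],0) for a,b in [((108,190),(503,188)),((288,180),(696,178)),((126,428),(525,432)),((298,418),(718,428))]]
TL,TR,BL,BR=Q
print('centre',np.mean(Q,0),'len',np.linalg.norm(BL-TL),np.linalg.norm(BR-TR),'wid',np.linalg.norm(TL-TR),np.linalg.norm(BL-BR))
d=(BL+BR-TL-TR);print('yaw',np.degrees(np.arctan2(d[1],d[0])));e=TR-TL+BR-BL;print('yaw from y',np.degrees(np.arctan2(e[1],e[0]))-90)
# ball
cs,ct=ctrl.calibration('side'),ctrl.calibration('top')
a=cv2.cvtColor(cv2.imread('pics/side0.png'),6);b=cv2.cvtColor(cv2.imread('pics/top0.png'),6)
X,e=tri([ray(cs,(191.7,143.6)),ray(ct,(197.9,226))]);print('ball',X,e)
cr=lambda im,x,y:cv2.resize(im[y:y+60,x:x+60],(400,400),interpolation=cv2.INTER_CUBIC)
cv2.imwrite('pics/crop3.png',np.hstack([cr(cv2.imread('pics/side0.png'),165,132),cr(cv2.imread('pics/top0.png'),172,197)]))
E
```

```text
cTL [ 550.9 -154.    57.1] 0.38 z60: [ 550.1 -154.    60. ] [ 550.6 -153.2   60. ]
cTR [ 536.9 -113.4   53.8] 0.45 z60: [ 535.8 -114.2   60. ] [ 536.2 -112.7   60. ]
cBL [ 602.5 -134.4   67. ] 0.55 z60: [ 605.3 -134.    60. ] [ 604.8 -135.8   60. ]
cBR [592.6 -93.2  54.3] 0.27 z60: [590.8 -94.2  60. ] [590.9 -93.   60. ]
padL [ 592.2 -126.4   84.8] 0.11 z60: [ 599.7 -124.9   60. ] [ 602.  -129.9   60. ]
padR [ 587.8 -107.7   80.2] 0.36 z60: [ 593.3 -105.3   60. ] [ 595.7 -109.    60. ]
crL [ 574.7 -133.1   69.8] 0.01 z60: [ 577.  -132.7   60. ] [ 577.7 -134.7   60. ]
crR [ 568.8 -114.4   69.1] 0.44 z60: [ 570.3 -113.6   60. ] [ 571.8 -115.1   60. ]
centre [ 570.56937354 -123.89199002   60.        ] len 57.80146741166698 58.288973180625554 wid 42.6239105807936 43.64121948800744
yaw 19.380938226388487
yaw from y 19.348011374620185
ball [502.57773836 181.41845292 120.33645365] [np.float64(1.9249118125064006), np.float64(1.92491181250637)]
```

View pics/crop3.png

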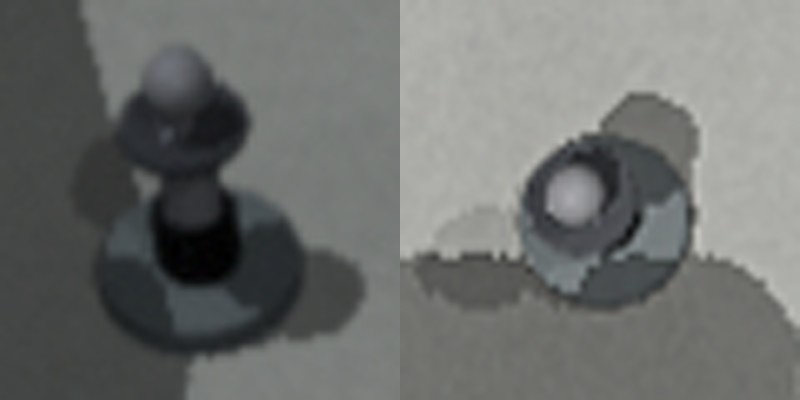

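The head centre is (570,-124) with yaw 19.4°. Widths of 43 and lengths of 58 mm agree with the text, and the pad edge measured at z≈82 fits. The ball is at about (502,181,120). The ring is wider than the housing, so the fingertips must stay above z=37.

Emit:
carry_out(deltas=[0,0,-2.7,-0.005,-0.03,0,-1,0,0,0,0,-0.0293,0,-1,0,0,0,0,0,0.035,-1,0,0,0,0,0,0.035,-1,0,0,0,0,0,0.035,-1,0,0,0,0,0,0.035,-1,0,0,0,0,0,0.02,-1,0,0,0,0,0,0.0145,-1,0,0,0,0,0,0,-1,0,0,0,0,0,0,-1])

```text
clock: 4.8
eef_pos: [571.8, -123.3, 37.6]
tool_rot: [-3.141, 0.001, -2.803]
force: [-0.1, -0.8, 0.7]
width: 85.5
gripper_force: 0.0
```

```bash
python3 - <<'E'
from h import *
s=ctrl.read_state();print(s['eef_pos'],s['tool_rot'],s['force'])
i=grab('wrist','w3.png')
c=ctrl.calibration('wrist');print(proj(c,(570,-124,60)))
E
```

```text
[ 571.76017681 -123.30286538   37.60544388] [-3.14070081e+00  1.31790781e-03 -2.80282360e+00] [-0.12780322 -0.78811462  0.70538947]
[258.16798262 248.13376441]
```

View pics/w3.png

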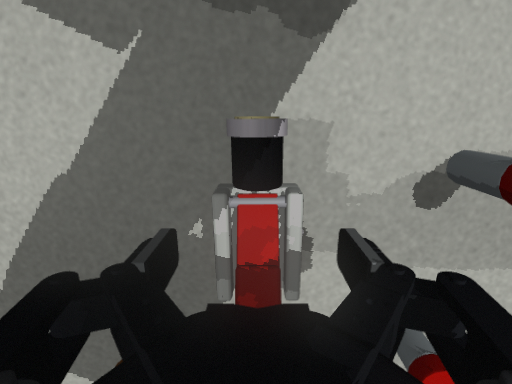

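The head is centred and aligned between the fingers, cheeks at columns 215–300 and rows 186–300. I close the fingers.

Emit:
carry_out(deltas=[0,0,0,-0.0,0,0,1,0,0,0,0,0,0,1,0,0,0,0,0,0,1,0,0,0,0,0,0,1,0,0,0,0,0,0,1,0,0,0,0,0,0,1,0,0,0,0,0,0,1,0,0,0,0,0,0,1])

```text
clock: 5.85
eef_pos: [571.3, -123.0, 37.5]
tool_rot: [-3.141, 0.001, -2.803]
force: [-0.1, -0.8, 5.7]
width: 43.1
gripper_force: 61.6
```

Gripped at 43 mm. I lift and move short of the stand, where the wrist camera can see the ball beside the held head.

Emit:
carry_out(deltas=[0,0,0,0,0,-0.02,1,0,0,0,0,0,-0.04,1,0,0,0,0,0,-0.05,1,0,0,0,0,0,-0.05,1,0,0,0,-0.008,0.04,0,1,0,0,0,-0.009,0.045,0,1,0,0,0,-0.009,0.045,0,1,0,0,0,-0.009,0.04,0,1,0,0,0,0,0,0,1,0,0,0,0,0,0,1,0,0,0,0,0,0,1])

```text
clock: 7.22
eef_pos: [547.4, 47.4, 196.5]
tool_rot: [-3.141, -0.001, -2.805]
force: [0.7, 0.0, -3.1]
width: 42.6
gripper_force: 62.4
```

```bash
python3 - <<'E'
from h import *
s=ctrl.read_state();print(s['eef_pos'],s['tool_rot'],s['force'],s['width'])
c=ctrl.calibration('wrist');np.save('w4.npy',c,allow_pickle=True)
i=grab('wrist','w4.png')
print(proj(c,(502,181,120)))
cv2.imwrite('pics/w4b.png',cv2.resize(i[:,:,::-1],(800,600),interpolation=cv2.INTER_CUBIC))
E
```

```text
[547.36014875  47.43411864 196.49107938] [-3.14095981e+00 -9.09426165e-04 -2.80462612e+00] [ 6.76526873e-01  2.39806416e-03 -3.12332801e+00] 42.638482183112906
[421.03500389 197.12616294]
```

View pics/w4b.png

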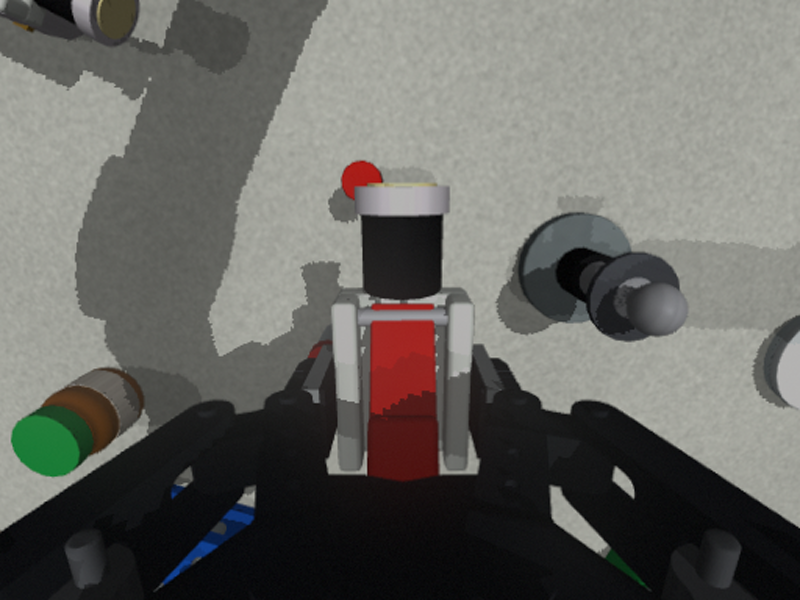

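The ball is at (657,308) in the 800-wide picture, within a pixel of the prediction. The held head is upright, with its front cheek corners at (333,292) and (473,292). I take one more view nearer the ball for stereo.

Emit:
carry_out(deltas=[0,0,0,0,0.025,0,1,0,0,0,0,0.025,0,1,0,0,0,0,0,0,1,0,0,0,0,0,0,1])

```text
clock: 7.78
eef_pos: [531.2, 94.8, 196.8]
tool_rot: [-3.141, -0.0, -2.804]
force: [0.5, 0.1, -3.1]
width: 42.6
gripper_force: 62.5
```

```bash
python3 - <<'E'
from h import *
s=ctrl.read_state();p=s['eef_pos'];yaw=s['tool_rot'][2];print(p,s['tool_rot'])
c4=np.load('w4.npy',allow_pickle=True).item();c=ctrl.calibration('wrist');i5=grab('wrist','w5.png');i4=cv2.imread('pics/w4.png')[:,:,::-1]
rs=[]
for cc,im in((c4,i4),(c,i5)):
    e=proj(cc,(502,181,120));g=cv2.GaussianBlur(cv2.cvtColor(np.ascontiguousarray(im),cv2.COLOR_RGB2GRAY),(3,3),0)
    x0,y0=int(e[0])-30,int(e[1])-30;h=cv2.HoughCircles(cv2.resize(g[y0:y0+60,x0:x0+60],None,fx=4,fy=4,interpolation=2),cv2.HOUGH_GRADIENT,1,400,param1=80,param2=15,minRadius=48,maxRadius=90)
    q=h[0,0]/4;u=q[:2]+[x0-.4,y0-.4];o,d=ray(cc,u);rs.append((o,d));print('pred',e,'hough',u,'r',q[2],'dist by size',15*cc['mtx'][0][0]/q[2], np.linalg.norm(o-[502,181,120]))
X,e=tri(rs);print('ball',X,e)
cs,ct=ctrl.calibration('side'),ctrl.calibration('top')
X2,e2=tri(rs+[ray(cs,(191.2,143.6)),ray(ct,(197.7,225.5))]);print('ball4',X2,e2,'on z120',[ (o+d*(120-o[2])/d[2]).round(1) for o,d in rs])
f=[plane(c4,np.array(u)*.64-.2,159+60) for u in((333,292),(473,292))]
m=np.mean(f,0);p4=np.array([547.36,47.43]);ax=np.array([np.cos(yaw),np.sin(yaw)]);ay=np.array([np.sin(yaw),-np.cos(yaw)])
r=m[:2]-p4;print('cheek front in tool x,y',r@ax,r@ay,'width',np.linalg.norm(f[0]-f[1]))
t=X2[:2]-p[:2];print('ball from TCP in tool',t@ax,t@ay)
cv2.imwrite('pics/b5.png',cv2.resize(i5[:,:,::-1],(800,600)))
E
```

```text
[531.17643577  94.80320751 196.79103832] [-3.14068146e+00 -1.03872561e-04 -2.80390349e+00]
pred [421.03500389 197.12616294] hough [401.975 200.475] r 17.725 dist by size 226.03553405774647 268.5184943834005
pred [363.97388605 196.62639307] hough [361.475 185.975] r 21.525 dist by size 186.13147495483355 246.00778069682042
ball [507.8853833  199.97038027  67.00800116] [np.float64(8.020677912160492), np.float64(8.020677912160624)]
ball4 [503.10128661 179.12875831 114.59304026] [np.float64(11.24653944382748), np.float64(8.42867708044746), np.float64(6.160844403424824), np.float64(3.7274071131840003)] on z120 [array([510.3, 166.5, 120. ]), array([494.1, 174.9, 120. ])]
cheek front in tool x,y 33.40810068848941 -0.3235614184857507 width 41.4825497924373
ball from TCP in tool -1.4481570872596699 88.8645900196192
```

```bash
python3 - <<'E'
from h import *
a=cv2.imread('pics/w4.png');b=cv2.imread('pics/w5.png');d=cv2.imread('pics/w3.png')
cr=lambda im,x,y,w,h:cv2.resize(im[y:y+h,x:x+w],(400,300),interpolation=cv2.INTER_CUBIC)
cv2.imwrite('pics/crop4.png',np.vstack([np.hstack([cr(a,381,167,80,60),cr(b,324,167,80,60)]),np.hstack([cr(b,200,180,120,90),cr(d,200,150,120,90)])]))
E
```

```text
(no output)
```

View pics/crop4.png

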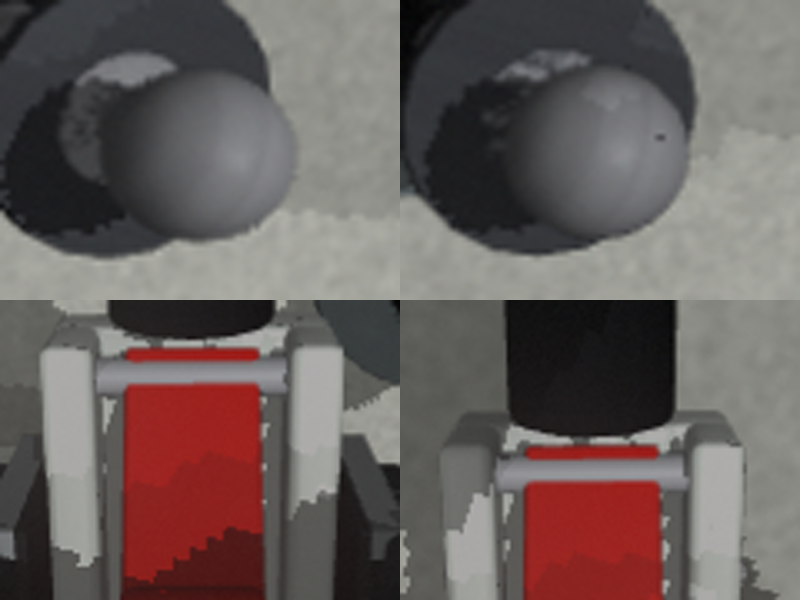

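Ball centre is crop (199,154) in w4 and (198,152) in w5. The true top front edge of the cheeks is at crop row 348 in w5, lower than the bevel row I used before.

```bash
python3 - <<'E'
from h import *
s=ctrl.read_state();p=s['eef_pos'];yaw=s['tool_rot'][2]
ax=np.array([np.cos(yaw),np.sin(yaw)]);ay=np.array([np.sin(yaw),-np.cos(yaw)])
c4=np.load('w4.npy',allow_pickle=True).item();c=ctrl.calibration('wrist')
rs=[ray(c4,(420.4,197.4)),ray(c,(363.2,197.0))]
cs,ct=ctrl.calibration('side'),ctrl.calibration('top')
print(tri(rs));X,e=tri(rs+[ray(cs,(191.2,143.6)),ray(ct,(197.7,225.5))]);print(X,e)
f=[plane(c,u,159.3+60) for u in((212.4,194),(302.5,194))];m=np.mean(f,0)
r=m[:2]-p[:2];print('cheek front',r@ax,r@ay,np.linalg.norm(f[0]-f[1]))
for B in (tri(rs)[0],X):
    t=B[:2]-p[:2];print('ball from TCP',t@ax,t@ay,B[2])
E
```

```text
(array([502.34882845, 179.47149349, 121.61900046]), [np.float64(0.06170687036903009), np.float64(0.06170687036901389)])
[502.68949197 181.48367943 119.65877693] [np.float64(0.5857148746892353), np.float64(0.9210671380044771), np.float64(1.0152603148845967), np.float64(0.763908198192031)]
cheek front 29.902497828537527 -0.48710579155452294 42.01083092305317
ball from TCP -0.8034590062561939 89.63695038238009 121.61900046226202
ball from TCP -1.7906318869756461 91.42312886570528 119.65877692754164
```

Ball at about (502.5,180.5,120) from four rays. I move over it and lower until the rim is just round the ball top.

Emit:
carry_out(deltas=[0,0,0,-0.0021,0.03,0,1,0,0,0,0,0.04,0,1,0,0,0,0,0.0208,0,1,0,0,0,0,0,0,1,0,0,0,0,0,0,1,0,0,0,0,0,0.01,1,0,0,0,0,0,0.01,1,0,0,0,0,0,0.005,1,0,0,0,0,0,0.005,1,0,0,0,0,0,0,1])

```text
clock: 9.07
eef_pos: [502.4, 182.5, 166.4]
tool_rot: [3.142, -0.001, -2.802]
force: [-0.2, 0.4, -3.2]
width: 43.1
gripper_force: 62.5
```

```bash
python3 - <<'E'
from h import *
s=ctrl.read_state();print(s['eef_pos'],s['tool_rot'],s['force'],s['torque'],s['clock'])
E
```

```text
[502.36963415 182.49343828 166.38399364] [ 3.14156811e+00 -7.86664124e-04 -2.80229840e+00] [-0.24455528  0.37295109 -3.22806131] [-0.03058497 -0.03107795 -0.01114847] 9.075
```

Emit:
carry_out(deltas=[0,0,0,0,-0.0012,0.003,1,0,0,0,0,0,0.003,1,0,0,0,0,0,0.003,1,0,0,0,0,0,0,1])

```text
clock: 9.57
eef_pos: [502.8, 181.4, 157.5]
tool_rot: [3.142, -0.001, -2.802]
force: [0.0, 0.1, -2.9]
width: 43.0
gripper_force: 62.5
```

Emit:
carry_out(deltas=[0,0,0,0,0,0.003,1,0,0,0,0,0,0.003,1,0,0,0,0,0,0,1])

```text
clock: 9.95
eef_pos: [502.9, 181.2, 151.5]
tool_rot: [-3.141, -0.001, -2.803]
force: [0.6, -0.6, -3.3]
width: 42.7
gripper_force: 62.5
```

Emit:
carry_out(deltas=[0,0,0,0,0,0.003,1,0,0,0,0,0,0.003,1,0,0,0,0,0,0,1])

```text
clock: 10.32
eef_pos: [503.6, 180.7, 145.7]
tool_rot: [-3.141, 0.001, -2.803]
force: [2.5, -2.3, -3.4]
width: 42.9
gripper_force: 62.6
```

Side force of about 3 N shows the ball bearing on the flare. I shift about 1.3 mm to ease it and go on.

Emit:
carry_out(deltas=[0,0,0,-0.0006,-0.0012,0,1,0,0,0,0,0,0.002,1,0,0,0,0,0,0,1])

```text
clock: 10.7
eef_pos: [503.8, 180.6, 143.7]
tool_rot: [3.141, -0.0, -2.802]
force: [1.0, -0.7, -1.8]
width: 42.8
gripper_force: 62.8
```

Emit:
carry_out(deltas=[0,0,0,0,0,0.002,1,0,0,0,0,0,0.002,1,0,0,0,0,0,0,1])

```text
clock: 11.08
eef_pos: [503.9, 180.6, 139.6]
tool_rot: [3.141, -0.0, -2.802]
force: [1.0, -1.2, -2.4]
width: 42.9
gripper_force: 62.8
```

Emit:
carry_out(deltas=[0,0,0,0,0,0.002,1,0,0,0,0,0,0.002,1,0,0,0,0,0,0,1])

```text
clock: 11.45
eef_pos: [503.8, 180.6, 135.5]
tool_rot: [3.141, -0.0, -2.802]
force: [-0.2, -0.3, -1.3]
width: 42.4
gripper_force: 62.7
```

Emit:
carry_out(deltas=[0,0,0,0,0,0.002,1,0,0,0,0,0,0.002,1,0,0,0,0,0,0,1])

```text
clock: 11.82
eef_pos: [503.9, 180.6, 131.5]
tool_rot: [3.141, -0.0, -2.802]
force: [0.7, 0.2, -2.1]
width: 43.1
gripper_force: 62.7
```

Emit:
carry_out(deltas=[0,0,0,0,0,0.002,1,0,0,0,0,0,0.002,1,0,0,0,0,0,0,1])

```text
clock: 12.2
eef_pos: [503.9, 180.6, 127.5]
tool_rot: [3.141, -0.0, -2.802]
force: [-0.7, 0.3, -2.4]
width: 43.0
gripper_force: 62.7
```

Emit:
carry_out(deltas=[0,0,0,0,0,0.002,1,0,0,0,0,0,0.002,1,0,0,0,0,0,0,1])

```text
clock: 12.58
eef_pos: [503.9, 180.5, 123.5]
tool_rot: [3.141, -0.0, -2.802]
force: [-0.4, 0.4, -3.7]
width: 42.9
gripper_force: 62.7
```

Emit:
carry_out(deltas=[0,0,0,0,0,0.002,1,0,0,0,0,0,0.002,1])

```text
clock: 12.82
eef_pos: [503.9, 180.6, 119.7]
tool_rot: [3.141, 0.0, -2.802]
force: [0.6, 0.3, 0.4]
width: 43.0
gripper_force: 62.8
```

Emit:
carry_out(deltas=[0,0,0,0,0,0.002,1,0,0,0,0,0,0.002,1])

```text
clock: 13.08
eef_pos: [503.9, 180.6, 115.6]
tool_rot: [3.141, -0.0, -2.802]
force: [0.1, -0.9, -0.4]
width: 42.9
gripper_force: 62.8
```

Emit:
carry_out(deltas=[0,0,0,0,0,0.002,1,0,0,0,0,0,0.002,1])

```text
clock: 13.32
eef_pos: [503.9, 180.6, 111.7]
tool_rot: [3.141, -0.0, -2.802]
force: [-0.6, 0.7, 0.3]
width: 43.0
gripper_force: 62.8
```

Emit:
carry_out(deltas=[0,0,0,0,0,0.002,1,0,0,0,0,0,0.002,1])

```text
clock: 13.58
eef_pos: [503.9, 180.6, 107.7]
tool_rot: [3.141, -0.0, -2.802]
force: [0.3, 0.8, 0.5]
width: 42.7
gripper_force: 62.8
```

Emit:
carry_out(deltas=[0,0,0,0,0,0.002,1,0,0,0,0,0,0.002,1])

```text
clock: 13.82
eef_pos: [503.9, 180.6, 103.7]
tool_rot: [3.141, 0.0, -2.802]
force: [-0.6, 0.9, -0.4]
width: 42.7
gripper_force: 62.8
```

Emit:
carry_out(deltas=[0,0,0,0,0,0.002,1,0,0,0,0,0,0.002,1])

```text
clock: 14.08
eef_pos: [504.0, 180.5, 99.8]
tool_rot: [3.142, 0.0, -2.802]
force: [-1.2, 1.0, 0.0]
width: 42.9
gripper_force: 62.9
```

Emit:
carry_out(deltas=[0,0,0,0,0,0.0015,1,0,0,0,0,0,0.0015,1])

```text
clock: 14.32
eef_pos: [503.9, 180.5, 96.3]
tool_rot: [3.142, -0.0, -2.802]
force: [-0.4, 1.0, -3.8]
width: 43.1
gripper_force: 62.5
```

Emit:
carry_out(deltas=[0,0,0,0,0,0.0015,1,0,0,0,0,0,0.0015,1])

```text
clock: 14.58
eef_pos: [503.8, 180.2, 93.5]
tool_rot: [-3.141, -0.001, -2.803]
force: [-0.5, 0.3, -3.2]
width: 42.9
gripper_force: 62.5
```

Emit:
carry_out(deltas=[0,0,0,0,0,0.0015,1,0,0,0,0,0,0.0015,1])

```text
clock: 14.82
eef_pos: [504.0, 180.1, 92.9]
tool_rot: [-3.141, 0.0, -2.803]
force: [-7.5, -2.1, 28.4]
width: 43.0
gripper_force: 66.1
```

The column stopped and the socket clicked and landed on the collar; about 31 N is on the stand. I ease it to around 20 N.

Emit:
carry_out(deltas=[0,0,0,0,0,-0.0005,1])

```text
clock: 14.95
eef_pos: [503.9, 180.1, 93.0]
tool_rot: [-3.141, 0.0, -2.803]
force: [-2.8, -2.1, 9.4]
width: 43.0
gripper_force: 64.3
```

Emit:
carry_out(deltas=[0,0,0,0,0,0.0002,1,0,0,0,0,0,0,1])

```text
clock: 15.2
eef_pos: [503.9, 180.1, 93.0]
tool_rot: [-3.141, 0.0, -2.803]
force: [-3.6, -1.8, 15.4]
width: 42.7
gripper_force: 64.7
```

Emit:
carry_out(deltas=[0,0,0,0,0,0,1,0,0,0,0,0,0,1])

```text
clock: 15.45
eef_pos: [503.9, 180.1, 93.0]
tool_rot: [-3.141, 0.0, -2.803]
force: [-4.4, -0.9, 15.3]
width: 42.8
gripper_force: 64.7
```

Steady at about 18.5 N on the stand including weight. I hold it.

Emit:
carry_out(deltas=[0,0,0,0,0,0,1,0,0,0,0,0,0,1,0,0,0,0,0,0,1,0,0,0,0,0,0,1,0,0,0,0,0,0,1])

```text
clock: 16.08
eef_pos: [503.9, 180.1, 93.0]
tool_rot: [-3.141, 0.0, -2.803]
force: [-4.2, -1.8, 15.1]
width: 43.0
gripper_force: 64.7
```

Seated. I unload, open, rise, then close the fingers above the pad.

Emit:
carry_out(deltas=[0,0,0,0,0,-0.0004,1,0,0,0,0,0,0,-1,0,0,0,0,0,0,-1,0,0,0,0,0,0,-1,0,0,0,0,0,0,-1,0,0,0,0,0,0,-1,0,0,0,0,0,0,-1,0,0,0,0,0,0,-1])

```text
clock: 17.08
eef_pos: [504.0, 180.5, 91.5]
tool_rot: [3.142, -0.0, -2.802]
force: [-0.9, -0.6, -0.2]
width: 85.5
gripper_force: 0.0
```

Emit:
carry_out(deltas=[0,0,0,0,0,-0.005,-1,0,0,0,0,0,-0.015,-1,0,0,0,0,0,-0.03,-1,0,0,0,0,0,-0.02,-1,0,0,0,-0.013,0,0,1,0,0,0,0,0,0,1,0,0,0,0,0,0,1,0,0,0,0,0,0,1,0,0,0,0,0,0,1,0,0,0,0,0,0,1,0,0,0,0,0,0,1,0,0,0,0,0,0,1])

```text
clock: 18.58
eef_pos: [516.2, 184.8, 161.5]
tool_rot: [3.142, 0.0, -2.802]
force: [0.2, -0.7, 0.3]
width: 0.1
gripper_force: 0.0
```

```bash
python3 - <<'E'
from h import *
s=ctrl.read_state();print(s['eef_pos'],s['tool_rot'],s['force'],s['width'],s['clock'])
i=grab('wrist','w6.png');a=grab('side','side6.png')
cr=lambda im,x,y,w,h:cv2.resize(im[y:y+h,x:x+w][:,:,::-1],(400,400),interpolation=cv2.INTER_CUBIC)
cv2.imwrite('pics/crop6.png',np.hstack([cr(i,156,150,200,200),cr(a,150,110,90,90)]))
E
```

```text
[516.23292187 184.79742542 161.53997154] [ 3.14154865e+00  6.51124201e-05 -2.80245964e+00] [ 0.19639944 -0.67099756  0.26430967] 0.05329606164457898 18.575
```

View pics/crop6.png

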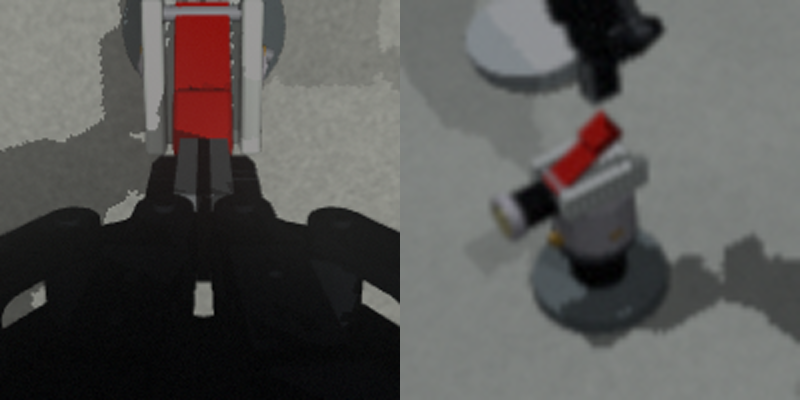

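The head sits upright on the stand with the lever raised, and the closed fingertips are over the red pad at crop (205,160). Now I press.

Emit:
carry_out(deltas=[0,0,0,0,0,0.01,1,0,0,0,0,0,0.01,1,0,0,0,0,0,0.003,1,0,0,0,0,0,0.003,1,0,0,0,0,0,0.003,1])

```text
clock: 19.3
eef_pos: [517.6, 185.4, 133.0]
tool_rot: [3.141, 0.003, -2.802]
force: [0.4, -0.2, 0.5]
width: 0.1
gripper_force: 0.6
```

Emit:
carry_out(deltas=[0,0,0,0,0,0.002,1,0,0,0,0,0,0.002,1,0,0,0,0,0,0.002,1])

```text
clock: 19.68
eef_pos: [516.2, 184.8, 126.4]
tool_rot: [3.142, -0.0, -2.802]
force: [1.1, 0.9, 3.2]
width: 0.1
gripper_force: 1.5
```

Emit:
carry_out(deltas=[0,0,0,0,0,0.002,1,0,0,0,0,0,0.0015,1])

```text
clock: 19.92
eef_pos: [516.4, 184.9, 122.9]
tool_rot: [3.142, 0.0, -2.802]
force: [1.4, -0.2, 2.5]
width: -0.3
gripper_force: 1.5
```

Lever moving at about 3 N; small steps to the stop at roughly 118.5.

Emit:
carry_out(deltas=[0,0,0,0,0,0.001,1,0,0,0,0,0,0.001,1,0,0,0,0,0,0.001,1])

```text
clock: 20.3
eef_pos: [516.3, 184.9, 120.0]
tool_rot: [3.142, 0.0, -2.802]
force: [1.6, 0.6, 3.3]
width: 0.2
gripper_force: 1.5
```

Emit:
carry_out(deltas=[0,0,0,0,0,0.0005,1,0,0,0,0,0,0.0005,1])

```text
clock: 20.55
eef_pos: [516.3, 184.8, 119.0]
tool_rot: [3.142, 0.0, -2.802]
force: [2.1, 1.5, 3.9]
width: 0.2
gripper_force: 1.6
```

Emit:
carry_out(deltas=[0,0,0,0,0,0.0004,1,0,0,0,0,0,0,1])

```text
clock: 20.8
eef_pos: [516.3, 184.8, 118.7]
tool_rot: [3.142, 0.0, -2.802]
force: [2.7, 0.9, 4.2]
width: -0.2
gripper_force: 1.7
```

Emit:
carry_out(deltas=[0,0,0,0,0,0.0003,1,0,0,0,0,0,0,1])

```text
clock: 21.05
eef_pos: [516.4, 184.9, 118.6]
tool_rot: [3.142, 0.0, -2.802]
force: [2.0, 1.2, 4.7]
width: -0.1
gripper_force: 2.7
```

Emit:
carry_out(deltas=[0,0,0,0,0,0.0003,1,0,0,0,0,0,0,1])

```text
clock: 21.3
eef_pos: [516.4, 184.9, 118.5]
tool_rot: [3.142, 0.001, -2.803]
force: [1.4, 0.4, 7.5]
width: -0.4
gripper_force: 3.6
```

Emit:
carry_out(deltas=[0,0,0,0,0,0.0003,1,0,0,0,0,0,0,1])

```text
clock: 21.55
eef_pos: [516.5, 184.9, 118.4]
tool_rot: [3.142, 0.001, -2.802]
force: [1.4, 1.2, 10.2]
width: -0.1
gripper_force: 4.5
```

The force is rising without motion at 118.4 mm, the expected stop (118.5). I hold briefly, then retract.

Emit:
carry_out(deltas=[0,0,0,0,0,0.0002,1,0,0,0,0,0,0,1,0,0,0,0,0,0,1,0,0,0,0,0,0,1,0,0,0,0,0,-0.003,1,0,0,0,0,0,-0.02,1,0,0,0,0,0,-0.04,1,0,0,0,0,0,-0.04,1,0,0,0,0,0,0,1,0,0,0,0,0,0,1])

```text
clock: 22.8
eef_pos: [514.8, 184.2, 219.5]
tool_rot: [-3.141, -0.003, -2.802]
force: [0.2, -1.1, -0.1]
width: 0.1
gripper_force: 0.0
```

```bash
python3 - <<'E'
from h import *
i=grab('wrist','w7.png');a=grab('side','side7.png')
cr=lambda im,x,y,w,h:cv2.resize(im[y:y+h,x:x+w][:,:,::-1],(400,400),interpolation=cv2.INTER_CUBIC)
cv2.imwrite('pics/crop7.png',np.hstack([cr(i,156,100,200,200),cr(a,150,110,90,90)]))
b=cv2.imread('pics/side6.png');c=a[:,:,::-1]
for im in(b,c):
    h=cv2.cvtColor(np.ascontiguousarray(im),cv2.COLOR_BGR2HSV);m=((h[...,0]<8)|(h[...,0]>172))&(h[...,1]>150)&(h[...,2]>60);m=m[110:200,170:230]
    y,x=np.nonzero(m);print('red side blob: n',len(x),'top row',y.min()+110,'cols',x.min()+170,x.max()+170)
cs=ctrl.calibration('side');hy=-2.8025+np.pi
for z in(82,63):
    px=9 if z==82 else 18;print(z,proj(cs,(503.3+px*np.cos(hy),180.3+px*np.sin(hy),55.5+z)))
s=ctrl.read_state();print(s['eef_pos'],s['force'],s['clock'])
E
```

```text
red side blob: n 92 top row 136 cols 184 198
red side blob: n 86 top row 140 cols 183 201
82 [193.60884594 138.13868034]
63 [196.93237228 141.77288326]
[514.81501372 184.22252037 218.95028576] [-0.29981604  0.37951064 -0.55430833] 22.9
```

The pad's image moved from top row 136 to 140 and outwards, as predicted for fully down. The arm is clear, so I hand in.

```bash
python3 -c "
from h import *
print(ctrl.finish_job())"
```

```text
the job is handed in; nothing more can be done
None
```

I set the spotlight on the ball and pressed it home at about 18.5 N, held for roughly 0.9 s. I then pushed the lever down to its stop, backed the arm clear and handed the job in. The hand-in gave no verdict, and the highest push I read on the stand was about 31 N, as the socket landed on the collar.

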